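# Check and close the spring catches on a picture frame

### The arm

A 6-joint arm with a two-finger parallel gripper is mounted at the origin on the work surface. World frame = base frame: x ahead of the robot, y to its left, z up, the work surface at z = 0. Lengths are in m, angles in rad, forces in N, time in s.
With the tool pointing down it reaches from about 0.35 to 0.775 m from the base axis. Payload 5.5 kg.
Tool frame: the origin (TCP) lies on the centre line of the jaws, within the pads' length; the fingertips stand 11 mm ahead of it and the grasp point (between the pads) lies 8 mm behind it (env.tip_reach is the distance from the TCP to the fingertips, in m); z points along the fingers, x is the direction in which the jaws open and shut, and the axes are right-handed (so a half turn about z gives the same grasp; the last joint's range is limited). The gripper opens to 85 mm and grips with 20 to 120 N. Pads are 22 mm wide; open, the fingers measure 114 mm over their backs; the gripper's body (76 mm by 85 mm) begins 54 mm behind the grasp point. The pads swing forward as they close: fully open they stand 13 mm farther back than shut.
Start: joints at [1.205, 0.313, 0.046, 1.304, 0, 1.431], TCP at [0.129, 0.56, 0.242] pointing down, gripper open.
Joint ranges: [-2.76, 2.76], [-0.86, 1.69], [-1.03, 1.26], [-2.2, 2.34], [-1.47, 1.5], [-3.14, 3.14]. Speed limits (rad/s): [2.57, 2.57, 3.14, 3.14, 3.14, 3.14].

### API

Orientations are given as a unit quaternion [w, x, y, z].
In Python, from workcell import env gives the robot as it stands.
- The arm moves only by the tool carry_out, never from a script. Its argument "moves" is one flat list of numbers, 7 for each row, row after row: the gripper command: -1 is shut, 1 is fully open, values between are in proportion, then the shift along the tool's x, y, z in m, then the turn, a rotation vector about the tool's x, y, z in degrees. A call has exactly 5 rows; each row shifts and turns the pose as measured when the row begins, along the tool's axes as they then stand; what a row does not reach is not made up. A row lasts 1/8 s, in which the tool goes at most 62.5 mm and 10.7 degrees, less where a joint would pass 70% of its speed; a pose out of reach is approached as far as the arm can. A call is refused whole if a number of a shift passes 0.0625 or a number of a turn 10.7, either way. A call with a gripper value outside its range is refused whole. The fingers move at their own pace and stop on an object; "squeeze" is the grip in N (left out, the last holds). Time passes only in rows, so rows that do not move let the fingers close, or fill a call up. It gives the time, the measured TCP pose, the force and the opening at its end, in the units of the state.
- env.get_state(): the state, without advancing time (a new reading comes with each control period).
- env.read_camera(name): name is "scene" or "side" or "wrist"; returns the picture (400x640x3 uint8, red, green, blue); there is no depth.
- env.calibration(name): a dict with "camera_matrix" (3x3 intrinsics, pixels), "rvec" (rotation vector, rad) and "tvec" (3), from world to camera coordinates, as OpenCV has them; the wrist camera has in their place "hand_eye" (4x4, takes a point from camera to tool coordinates, whose origin is the TCP and whose axes are the tool frame's). Camera axes: x right, y down, z forward; pixel columns grow to the right and rows downward; lengths in m; the calibration is good to about 2 mm. A picture is of the moment at which its call begins: read the wrist's pose just before it. calibration takes no time and is no camera call.
- env.hand_in(): hands the job in, once; it reports no verdict.
The state is a dict: "clock": time; "joint_pos": joint angles; "qvel": joint speeds; "tau": joint torques, N m; "tcp_pos": TCP position; "orientation": TCP orientation; "wrist_force": force on the tool from outside, world axes, zero at the start; "ft_torque": the same for the moment, N m; "finger_gap": finger opening in m.
Only numpy, scipy, OpenCV 4.12 (cv2) and the standard library are available. Lean on these libraries where they do the work, as an engineer would, in place of code of your own. Each camera call takes 0.05 s, during which the arm holds its last target. There are 200 camera calls.

### The job

Close the picture frame's three spring catches: press each push-stud down until it clicks and stays down. Exactly one is too stiff: a sound catch clicks at under 10 N, so if a stud has not clicked at about 12 N do not force it (the glass underneath would crack at 20 N on any stud), let it come back up and set the loose aluminium collar over it, flat on its block, as a mark for the framer. Leave everything else where it is.

Things in the scene. Friction and masses are not known exactly. Their poses are not given: they have to be found in the camera images.
- frame: Picture frame, face down over its glass, fixed: 260 (its x) by 340 mm (its y), dark wood rails 30 mm high round a brown back board whose top is 28 mm above the table. Origin on the table under its centre; x points roughly away from the robot (yaw within 0.3 rad). Three equal dark steel catch blocks stand in it, 56 mm square, tops 44 mm above the table, each with a bright steel push-stud in its middle.
- collar_center (a point): Centre (half-way up) of the marker collar: plain aluminium ring open at both ends, outside 50 mm, bore 38 mm, 24 mm high, about 60 g. It starts flat on the back board, left or right of the middle. It goes loosely over a raised stud and then rests on the block, its centre 56 mm above the table. z is its axis.
- near_right_top (a point): Centre of the top of the push-stud on the near rail, right end (frame x -85, y -110 mm). Flat round head 26 mm across, 7 mm thick, on a 16 mm stem; it stands 28 mm above its block when up (72 mm above the table), about 10 mm when clicked home. The point moves down with the stud.
- near_right (a joint): Travel of that stud, m: 0 up, 0.020 bottom stop. From 2 mm on the force rises to a peak at 12 mm; past 13 mm it clicks, the force falls away, and the stud snaps down to about 0.0175 and stays. Let go earlier, it springs back up. A sound catch peaks at 5 to 8 N; the stiff one gains about 3 N per mm and would need about 30 N. Which one is stiff varies and cannot be seen.
- near_left_top (a point): Centre of the top of the push-stud on the near rail, left end (frame x -85, y 110 mm). Flat round head 26 mm across, 7 mm thick, on a 16 mm stem; it stands 28 mm above its block when up (72 mm above the table), about 10 mm when clicked home. The point moves down with the stud.
- near_left (a joint): Travel of that stud, m: 0 up, 0.020 bottom stop. From 2 mm on the force rises to a peak at 12 mm; past 13 mm it clicks, the force falls away, and the stud snaps down to about 0.0175 and stays. Let go earlier, it springs back up. A sound catch peaks at 5 to 8 N; the stiff one gains about 3 N per mm and would need about 30 N. Which one is stiff varies and cannot be seen.
- far_middle_top (a point): Centre of the top of the push-stud on the far rail, middle (frame x 85, y 0 mm). Flat round head 26 mm across, 7 mm thick, on a 16 mm stem; it stands 28 mm above its block when up (72 mm above the table), about 10 mm when clicked home. The point moves down with the stud.
- far_middle (a joint): Travel of that stud, m: 0 up, 0.020 bottom stop. From 2 mm on the force rises to a peak at 12 mm; past 13 mm it clicks, the force falls away, and the stud snaps down to about 0.0175 and stays. Let go earlier, it springs back up. A sound catch peaks at 5 to 8 N; the stiff one gains about 3 N per mm and would need about 30 N. Which one is stiff varies and cannot be seen.
- tin: Bystander, to be left alone: small closed round aluminium tin, 42 mm across, 30 mm high, on the back board on the other side from the collar. Origin at its underside's centre.
- screwdriver: Bystander, to be left alone: screwdriver, 120 mm, lying on the back board between the two near catch blocks.
- spray: Bystander, to be left alone: clear plastic bottle, 52 mm across, 170 mm high, left of the frame. Origin at its underside's centre.
- mug: Bystander, to be left alone: white mug, 80 mm across, right of the frame. Origin at its underside's centre.
- tissue_box: Bystander, to be left alone: cork-covered box, 120 x 120 x 100 mm, right of the frame. Origin at its underside's centre.
- tape_roll: Bystander, to be left alone: roll of paper tape, 90 mm across, 24 mm high, left of the frame. Origin at its underside's centre.
Mind the look-alikes: they are no part of the job. Leave any red or yellow look-alike of the part that bears collar_center alone.

How it is judged:
On the way, in this order (a step that is already met when the one before it is completed fails the run):
1. a first catch has clicked and is down (value of joint any of near_right, near_left, far_middle above 0.015 m), for 0.2 s.
2. both sound catches have clicked and are down ((value of joint each of near_right, near_left above 0.015 m or value of joint each of near_right, far_middle above 0.015 m or value of joint each of near_left, far_middle above 0.015 m)), for 0.2 s.
At the end, for the whole second after the job is handed in: Two studs are clicked down (joint over 0.015), the third, stiff one is fully up (joint under 0.005), and the collar is round that one: centre within 9 mm of the stud's axis, resting flat on its block (centre 53 to 60 mm above the table, tilt under 0.1 rad), released and at rest (((value of joint near_right below 0.005 m and value of joint each of near_left, far_middle above 0.015 m and horizontal distance between collar_center and near_right_top below 0.009 m) or (value of joint near_left below 0.005 m and value of joint each of near_right, far_middle above 0.015 m and horizontal distance between collar_center and near_left_top below 0.009 m) or (value of joint far_middle below 0.005 m and value of joint each of near_right, near_left above 0.015 m and horizontal distance between collar_center and far_middle_top below 0.009 m)) and z of collar_center in the frame of frame between 0.053 and 0.06 m and angle between collar_center's own z axis and vertical below 0.1 rad and linear speed of collar below 0.02 m/s); the robot touches nothing.
It fails at once if a stud is pressed with more than 20 N (contact force between any of near_right, near_left, far_middle and the arm above 20 N or contact force between any of near_right, near_left, far_middle and the fingers above 20 N or contact force between any of near_right, near_left, far_middle and collar above 20 N).
It fails at once if a bystander is moved by more than 40 mm (distance of any of tin, screwdriver, spray, mug, tissue_box, tape_roll from where it was at the start of the episode above 0.04 m).
It also fails if it takes over 61 s, if anything falls off the work surface, if the arm or the gripper's body presses on something with over 40 N, if the wrist force passes 120 N, or if a joint passes its speed limit or range.

## Working session

There is one attempt and no reset: what is moved stays moved. The work goes in short steps, Python scripts to look and compute and a tool call to move; the robot and the scene stay as the last step left them, time stands still between calls to the robot, and variables do not carry over. Pictures are saved under pics/ and viewed, about 8 in all and at most 12, crops included, and the job is handed in when it is done.

Besides the shell and the picture viewer there is one more tool, called after "Request:" as name(argument=value, ...), one argument or row to a line, values as JSON. carry_out: Moves the arm, as the interface text tells. Its arguments: {"type":"object","properties":{"moves":{"type":"array"},"squeeze":{"type":"number"}},"required":["moves"]}

```bash
mkdir -p pics; cat > h.py <<'E'
import numpy as np,cv2
from scipy.spatial.transform import Rotation as R
from workcell import env
def pose(s=None):
    s=s or env.get_state(); q=s["orientation"]
    T=np.eye(4);T[:3,:3]=R.from_quat([q[1],q[2],q[3],q[0]]).as_matrix();T[:3,3]=s["tcp_pos"];return T
def cam(name,T=None):
    c=env.calibration(name);K=np.array(c["camera_matrix"])
    if name=="wrist": M=(pose() if T is None else T)@np.array(c["hand_eye"])
    else:
        Rm=cv2.Rodrigues(np.array(c["rvec"],float))[0];M=np.eye(4);M[:3,:3]=Rm.T;M[:3,3]=-Rm.T@np.array(c["tvec"]).ravel()
    return K,M
def ray(name,u,v,z,T=None):
    K,M=cam(name,T);d=M[:3,:3]@np.linalg.inv(K)@[u,v,1];o=M[:3,3];return o+d*(z-o[2])/d[2]
def proj(name,p,T=None):
    K,M=cam(name,T);q=K@(M[:3,:3].T@(np.array(p)-M[:3,3]));return q[:2]/q[2]
def snap(name,fn):
    T=pose();im=cv2.cvtColor(env.read_camera(name),cv2.COLOR_RGB2BGR);cv2.imwrite("pics/"+fn,im);np.save("pics/"+fn+".npy",T);return im,T
E
python3 - <<'E'
from h import *
a,_=snap("scene","s1.png");b,_=snap("side","d1.png")
s=env.get_state();print(s)
for n in("scene","side"):print(n,cam(n)[1][:3,3])
print(env.calibration("wrist"),env.tip_reach)
E
```

```text
{'clock': 0.1, 'joint_pos': array([1.20542341e+00, 3.13929646e-01, 4.51057324e-02, 1.30360602e+00,
       7.42068961e-06, 1.43122361e+00]), 'qvel': array([-0.00067841, -0.00304006,  0.00362485,  0.00064726,  0.00029932,
       -0.00039346]), 'tau': array([ 3.69284389e-03, -4.81723452e+01,  2.99244905e+01,  1.26928373e-02,
       -6.69669112e-05, -8.53597385e-06]), 'tcp_pos': array([0.12857034, 0.55999709, 0.24150093]), 'orientation': array([ 4.11785367e-04,  7.82267702e-01,  6.22941871e-01, -7.05417812e-04]), 'wrist_force': array([0.35081674, 0.96770051, 1.33061938]), 'ft_torque': array([0.01455106, 0.03800011, 0.00843376]), 'finger_gap': 0.08576466887793315}
scene [1.2159465  0.44127502 1.00454372]
side [ 0.36652697 -0.78237108  0.81258681]
{'camera_matrix': array([[317.53573944,   0.        , 321.16520418],
       [  0.        , 317.53573944, 198.75584761],
       [  0.        ,   0.        ,   1.        ]]), 'hand_eye': array([[ 9.99999835e-01, -5.44330147e-04,  1.85112667e-04,
        -6.05347440e-04],
       [ 4.67583276e-04,  9.57309746e-01,  2.89063716e-01,
        -7.23287058e-02],
       [-3.34556255e-04, -2.89063582e-01,  9.57309842e-01,
        -1.31801144e-01],
       [ 0.00000000e+00,  0.00000000e+00,  0.00000000e+00,
         1.00000000e+00]])} 0.011
```

View pics/s1.png

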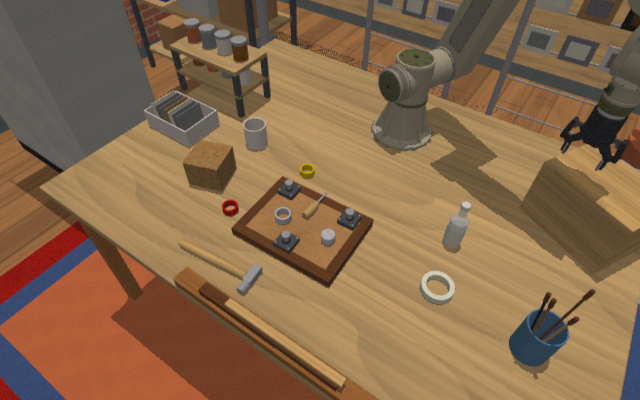

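View pics/d1.png

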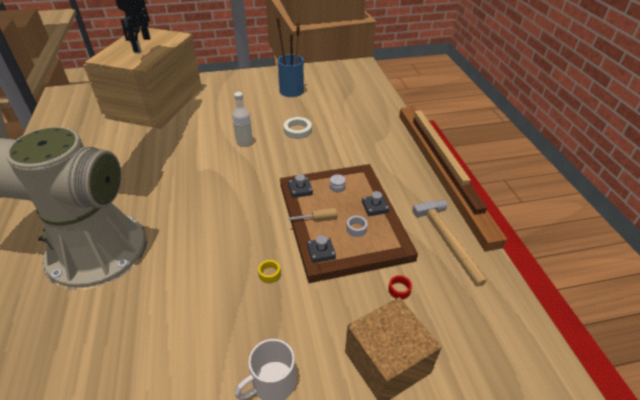

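The collar is the bare-metal ring at scene (283,215), side (357,226). Things that could be mistaken for it:
- Yellow ring at scene (307,171)
- Red ring at scene (230,208)
- Closed tin at scene (328,237)
- Paper tape at scene (437,287)

The studs are at scene (290,183), (350,212) and (286,235).

```bash
python3 - <<'E'
from h import *
P={"nr":((290,182),(321,240),.072),"nl":((350,211),(300,178),.072),"fm":((286,234),(376,196),.072),"col":((283,215),(357,226),.042),"tin":((328,237),(338,183),.05)}
for k,(a,b,z) in P.items(): print(k,ray("scene",*a,z)[:2].round(4),ray("side",*b,z)[:2].round(4))
T=pose();print(T.round(3))
print("jaw yaw",np.degrees(np.arctan2(T[1,0],T[0,0])))
E
```

```text
nr [ 0.5137 -0.1373] [ 0.5164 -0.1449]
nl [0.5072 0.0787] [0.5091 0.0731]
fm [ 0.6819 -0.0239] [ 0.6802 -0.0318]
col [ 0.6134 -0.0896] [ 0.6162 -0.0932]
tin [0.6092 0.0696] [0.6071 0.0587]
[[ 0.224  0.975 -0.001  0.129]
 [ 0.975 -0.224 -0.002  0.56 ]
 [-0.002 -0.    -1.     0.242]
 [ 0.     0.     0.     1.   ]]
jaw yaw 77.06261174040301
```

Request:
carry_out(
  moves=[-1, 0, 0, 0, 0, 0, -6.5, -1, 0, 0, 0, 0, 0, -6.5, -1, -0.047, 0.037, 0, 0, 0, 0, -1, -0.047, 0.037, 0, 0, 0, 0, -1, -0.047, 0.037, 0, 0, 0, 0],
)

```text
clock: 0.72
tcp_pos: [0.2409, 0.4186, 0.2384]
orientation: [0.001, 0.701, 0.713, -0.003]
wrist_force: [2.0, 0.8, 0.3]
finger_gap: -0.0005
```

Request:
carry_out(
  moves=[-1, -0.047, 0.037, 0, 0, 0, 0, -1, -0.047, 0.037, 0, 0, 0, 0, -1, -0.047, 0.037, 0, 0, 0, 0, -1, -0.047, 0.037, 0, 0, 0, 0, -1, -0.047, 0.037, 0, 0, 0, 0],
)

```text
clock: 1.35
tcp_pos: [0.4338, 0.1785, 0.2381]
orientation: [0.001, 0.7, 0.714, -0.003]
wrist_force: [0.5, 1.2, 0.7]
finger_gap: 0.0003
```

Request:
carry_out(
  moves=[-1, -0.042, 0.013, -0.012, 0, 0, 0, -1, -0.042, 0.013, -0.012, 0, 0, 0, -1, -0.042, 0.013, -0.012, 0, 0, 0, -1, -0.042, 0.013, -0.012, 0, 0, 0, -1, 0, 0, 0, 0, 0, 0],
)

```text
clock: 1.98
tcp_pos: [0.4914, 0.0021, 0.2856]
orientation: [-0.0, 0.703, 0.711, -0.004]
wrist_force: [-0.8, 0.4, -1.2]
finger_gap: -0.0
```

```bash
python3 - <<'E'
from h import *
im,T=snap("wrist","w1.png");print(T.round(4))
E
```

```text
[[-0.0118  0.9999 -0.0065  0.4914]
 [ 0.9999  0.0118 -0.0059  0.0021]
 [-0.0059 -0.0065 -1.      0.2856]
 [ 0.      0.      0.      1.    ]]
```

View pics/w1.png

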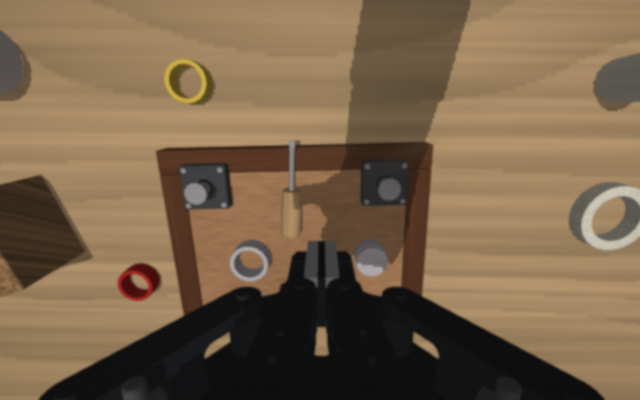

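The wrist view shows the near-right stud head at (196,193), near-left at (389,189), the collar ring at (250,261) and the tin at (371,260). The far block is hidden behind the gripper.

```bash
cat >> h.py <<'E'
def blob(im,u,v,r,lo):
    hsv=cv2.cvtColor(im,cv2.COLOR_BGR2HSV);m=((hsv[...,1]<60)&(hsv[...,2]>lo)).astype(np.uint8)
    w=np.zeros_like(m);cv2.circle(w,(int(u),int(v)),r,1,-1);m*=w
    n,l,st,c=cv2.connectedComponentsWithStats(m);i=1+np.argmax(st[1:,4])
    cn=max(cv2.findContours((l==i).astype(np.uint8),0,2)[0],key=cv2.contourArea)
    (x,y),a,_=cv2.fitEllipse(cv2.convexHull(cn));return x,y,a
E
python3 - <<'E'
from h import *
w=cv2.imread("pics/w1.png");s=cv2.imread("pics/s1.png");d=cv2.imread("pics/d1.png");T=np.load("pics/w1.png.npy")
def go(n,im,u,v,r,z,T=None):
  for lo in(90,110,130):
    try:
      x,y,a=blob(im,u,v,r,lo);print(n,lo,round(x,1),round(y,1),np.round(a,1),ray(n,x,y,z,T)[:2].round(4))
    except Exception as e: print(n,lo,"fail")
go("wrist",w,196,193,16,.072,T);go("wrist",w,389,189,16,.072,T);go("wrist",w,250,261,24,.052,T)
for k in[(290,183),(350,212),(286,235)]:go("scene",s,*k,10,.072)
for k in[(321,241),(300,179),(376,197)]:go("side",d,*k,10,.072)
go("scene",s,283,215,13,.052);go("side",d,357,226,15,.052)
E
```

```text
wrist 90 194.2 195.0 [23.2 25.9] [ 0.5193 -0.1437]
wrist 110 195.0 193.5 [19.9 22.1] [ 0.5175 -0.1427]
wrist 130 194.9 193.4 [18.1 20.6] [ 0.5174 -0.1427]
wrist 90 387.4 190.9 [13.5 17.3] [0.5117 0.0748]
wrist 110 fail
wrist 130 fail
wrist 90 248.4 261.8 [36.9 40.2] [ 0.613  -0.0917]
wrist 110 248.4 263.2 [34.7 39.3] [ 0.6149 -0.0918]
wrist 130 248.2 263.6 [33.9 38.5] [ 0.6155 -0.0921]
scene 90 288.4 182.2 [6.2 7.6] [ 0.5172 -0.1409]
scene 110 288.4 181.8 [5.4 7.3] [ 0.5158 -0.1421]
scene 130 288.4 181.6 [5. 7.] [ 0.515  -0.1425]
scene 90 349.2 211.2 [6.8 9.4] [0.5092 0.0772]
scene 110 349.4 211.1 [6.2 8.1] [0.5083 0.0775]
scene 130 349.4 210.8 [5.7 7.6] [0.5076 0.0769]
scene 90 285.4 233.8 [7.6 9.2] [ 0.6823 -0.0258]
scene 110 285.4 233.5 [7.1 8.6] [ 0.6815 -0.0263]
scene 130 285.3 233.2 [6.7 7.6] [ 0.6808 -0.0272]
side 90 321.9 239.6 [ 8.8 14. ] [ 0.5187 -0.1442]
side 110 322.1 239.3 [ 8. 14.] [ 0.5191 -0.1433]
side 130 321.2 239.0 [ 7.8 10.8] [ 0.5175 -0.1421]
side 90 300.4 177.5 [ 6.8 12.4] [0.5103 0.0748]
side 110 300.2 177.1 [ 6.1 11.3] [0.5102 0.0764]
side 130 299.8 176.8 [5.6 8.2] [0.5095 0.0779]
side 90 376.4 194.7 [ 7.7 10.9] [ 0.6826 -0.0274]
side 110 376.5 194.3 [ 7. 10.] [ 0.6833 -0.026 ]
side 130 376.3 194.2 [5.8 9.2] [ 0.6829 -0.0258]
scene 90 282.5 215.3 [17.2 17.4] [ 0.6214 -0.0845]
scene 110 282.4 213.2 [12.9 16. ] [ 0.6152 -0.0898]
scene 130 282.3 213.0 [12.4 15.7] [ 0.6145 -0.0906]
side 90 356.4 225.5 [21.1 21.5] [ 0.6121 -0.1005]
side 110 357.0 223.4 [15.6 22. ] [ 0.6154 -0.0942]
side 130 356.8 222.9 [14.7 20.9] [ 0.6153 -0.0923]
```

Request:
carry_out(
  moves=[-1, 0.02, 0.005, 0.04, 0, 0, 0, -1, 0.02, 0.005, 0.04, 0, 0, 0, -1, 0.02, 0.005, 0.04, 0, 0, 0, -1, 0.017, 0.005, 0.04, 0, 0, 0, -1, 0, 0, 0, 0, 0, 0],
)

```text
clock: 2.65
tcp_pos: [0.5045, 0.0868, 0.1188]
orientation: [-0.002, 0.701, 0.714, -0.005]
wrist_force: [-0.1, 0.2, -0.6]
finger_gap: -0.0001
```

Request:
carry_out(
  moves=[-1, -0.009, 0.004, 0.0, 0, 0, 0, -1, 0, 0, 0.015, 0, 0, 0, -1, 0, 0, 0.01, 0, 0, 0, -1, 0, 0, 0, 0, 0, 0, -1, 0, 0, 0, 0, 0, 0],
)

```text
clock: 3.28
tcp_pos: [0.5107, 0.0763, 0.0964]
orientation: [-0.0, 0.701, 0.713, -0.004]
wrist_force: [-0.2, -0.2, -0.0]
finger_gap: -0.0001
```

```bash
python3 - <<'E'
from h import *
print(pose().round(4),env.get_state()["wrist_force"])
E
```

```text
[[-0.0176  0.9998 -0.0053  0.5107]
 [ 0.9998  0.0175 -0.0047  0.0763]
 [-0.0046 -0.0054 -1.      0.0964]
 [ 0.      0.      0.      1.    ]] [-0.21723282 -0.17295756 -0.04721265]
```

Request:
carry_out(
  moves=[-1, 0, 0, 0.007, 0, 0, 0, -1, 0, 0, 0.005, 0, 0, 0, -1, 0, 0, 0.003, 0, 0, 0, -1, 0, 0, 0.001, 0, 0, 0, -1, 0, 0, 0, 0, 0, 0],
)

```text
clock: 3.9
tcp_pos: [0.5112, 0.0762, 0.0801]
orientation: [0.0, 0.701, 0.713, -0.003]
wrist_force: [0.0, -0.8, 0.1]
finger_gap: 0.0001
```

Request:
carry_out(
  moves=[-1, 0, 0, 0.0015, 0, 0, 0, -1, 0, 0, 0.001, 0, 0, 0, -1, 0, 0, 0.001, 0, 0, 0, -1, 0, 0, 0, 0, 0, 0, -1, 0, 0, 0, 0, 0, 0],
)

```text
clock: 4.53
tcp_pos: [0.5113, 0.0762, 0.0782]
orientation: [0.001, 0.701, 0.713, -0.003]
wrist_force: [-1.4, -0.5, 4.6]
finger_gap: -0.0002
```

Request:
carry_out(
  moves=[-1, 0, 0, 0.001, 0, 0, 0, -1, 0, 0, 0.001, 0, 0, 0, -1, 0, 0, 0, 0, 0, 0, -1, 0, 0, 0, 0, 0, 0, -1, 0, 0, 0, 0, 0, 0],
)

```text
clock: 5.15
tcp_pos: [0.5113, 0.0762, 0.0776]
orientation: [0.001, 0.701, 0.713, -0.002]
wrist_force: [-2.5, -0.5, 5.4]
finger_gap: 0.0004
```

Request:
carry_out(
  moves=[-1, 0, 0, 0.0015, 0, 0, 0, -1, 0, 0, 0.0015, 0, 0, 0, -1, 0, 0, 0.0, 0, 0, 0, -1, 0, 0, 0, 0, 0, 0, -1, 0, 0, 0, 0, 0, 0],
)

```text
clock: 5.78
tcp_pos: [0.5113, 0.0762, 0.077]
orientation: [0.002, 0.701, 0.713, -0.002]
wrist_force: [-2.0, -0.1, 5.8]
finger_gap: -0.0001
```

Request:
carry_out(
  moves=[-1, 0, 0, 0.002, 0, 0, 0, -1, 0, 0, 0.002, 0, 0, 0, -1, 0, 0, 0.002, 0, 0, 0, -1, 0, 0, 0.002, 0, 0, 0, -1, 0, 0, 0.002, 0, 0, 0],
)

```text
clock: 6.4
tcp_pos: [0.5113, 0.0762, 0.0733]
orientation: [0.003, 0.701, 0.714, -0.001]
wrist_force: [-6.9, -0.5, 18.2]
finger_gap: 0.0004
```

Near_left is the stiff stud: force rose about 3.3 N/mm. It reached 18 N before I could stop, which is over the 12 N guide. I'm backing off now.

Request:
carry_out(
  moves=[-1, 0, 0, -0.01, 0, 0, 0, -1, 0, 0, -0.03, 0, 0, 0, -1, 0, 0, -0.03, 0, 0, 0, -1, 0, 0, 0, 0, 0, 0, -1, 0, 0, 0, 0, 0, 0],
)

```text
clock: 7.02
tcp_pos: [0.511, 0.0767, 0.1437]
orientation: [0.002, 0.701, 0.714, -0.001]
wrist_force: [0.6, 0.0, 0.0]
finger_gap: 0.0002
```

```bash
python3 - <<'E'
from h import *
print(pose().round(4),env.get_state()["wrist_force"])
E
```

```text
[[-0.0183  0.9998  0.0013  0.511 ]
 [ 0.9998  0.0184 -0.0055  0.0767]
 [-0.0055  0.0012 -1.      0.1437]
 [ 0.      0.      0.      1.    ]] [0.55880772 0.00986801 0.0110903 ]
```

Request:
carry_out(
  moves=[-1, -0.053, 0.001, 0.006, 0, 0, 0, -1, -0.053, 0.001, 0.006, 0, 0, 0, -1, -0.053, 0.001, 0.006, 0, 0, 0, -1, -0.053, 0.001, 0.006, 0, 0, 0, -1, 0, 0, 0, 0, 0, 0],
)

```text
clock: 7.65
tcp_pos: [0.5178, -0.1394, 0.1138]
orientation: [-0.001, 0.699, 0.715, -0.003]
wrist_force: [-0.3, 0.2, -0.4]
finger_gap: -0.0002
```

```bash
python3 - <<'E'
from h import *
print(pose().round(4),env.get_state()["wrist_force"])
E
```

```text
[[-0.0225  0.9997 -0.0045  0.5178]
 [ 0.9997  0.0225 -0.0028 -0.1394]
 [-0.0027 -0.0046 -1.      0.1138]
 [ 0.      0.      0.      1.    ]] [-0.27409952  0.19534744 -0.40422943]
```

Request:
carry_out(
  moves=[-1, -0.003, 0, 0.012, 0, 0, 0, -1, 0, 0, 0.01, 0, 0, 0, -1, 0, 0, 0.006, 0, 0, 0, -1, 0, 0, 0.002, 0, 0, 0, -1, 0, 0, 0.001, 0, 0, 0],
)

```text
clock: 8.28
tcp_pos: [0.5161, -0.1389, 0.0788]
orientation: [-0.003, 0.698, 0.716, -0.003]
wrist_force: [-0.3, -2.0, 1.8]
finger_gap: -0.0001
```

Request:
carry_out(
  moves=[-1, 0, 0, 0.0015, 0, 0, 0, -1, 0, 0, 0.0015, 0, 0, 0, -1, 0, 0, 0.0015, 0, 0, 0, -1, 0, 0, 0.0015, 0, 0, 0, -1, 0, 0, 0.0015, 0, 0, 0],
)

```text
clock: 8.9
tcp_pos: [0.5162, -0.1388, 0.0729]
orientation: [-0.002, 0.697, 0.717, -0.003]
wrist_force: [-3.3, 0.4, 6.1]
finger_gap: -0.0001
```

Request:
carry_out(
  moves=[-1, 0, 0, 0.0015, 0, 0, 0, -1, 0, 0, 0.0015, 0, 0, 0, -1, 0, 0, 0.0015, 0, 0, 0, -1, 0, 0, 0.0015, 0, 0, 0, -1, 0, 0, 0, 0, 0, 0],
)

```text
clock: 9.52
tcp_pos: [0.5163, -0.1384, 0.0659]
orientation: [-0.002, 0.697, 0.717, -0.003]
wrist_force: [-0.1, -0.5, -0.2]
finger_gap: 0.0001
```

Request:
carry_out(
  moves=[-1, 0, 0, -0.03, 0, 0, 0, -1, 0, 0, -0.025, 0, 0, 0, -1, 0.033, 0.05, 0, 0, 0, 0, -1, 0.033, 0.05, 0, 0, 0, 0, -1, 0.033, 0.05, 0, 0, 0, 0],
)

```text
clock: 10.15
tcp_pos: [0.6658, -0.036, 0.1215]
orientation: [-0.002, 0.7, 0.714, -0.003]
wrist_force: [0.5, 0.2, 0.4]
finger_gap: -0.0003
```

```bash
python3 - <<'E'
from h import *
im,T=snap("wrist","w2.png")
print(pose().round(4),env.get_state()["wrist_force"])
E
```

```text
[[-0.0239  0.9997 -0.002   0.6716]
 [ 0.9997  0.0239  0.0025 -0.0314]
 [ 0.0025 -0.0019 -1.      0.1202]
 [ 0.      0.      0.      1.    ]] [8.0574765  2.54320957 0.45535577]
```

View pics/w2.png

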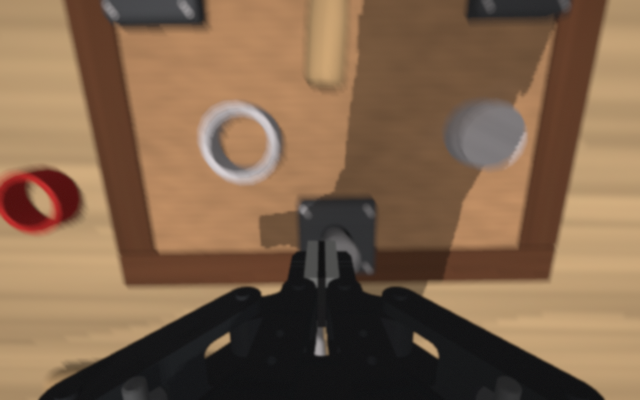

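The close view shows the far-middle stud just right of and ahead of the fingertips at about (345,245). The bare-metal collar is a clearly open ring at (240,142) and the tin is closed at (486,133).

Request:
carry_out(
  moves=[-1, 0.004, 0.009, 0, 0, 0, 0, -1, 0, 0, 0.012, 0, 0, 0, -1, 0, 0, 0.012, 0, 0, 0, -1, 0, 0, 0.006, 0, 0, 0, -1, 0, 0, 0.002, 0, 0, 0],
)

```text
clock: 10.82
tcp_pos: [0.679, -0.0262, 0.0831]
orientation: [-0.003, 0.698, 0.716, -0.001]
wrist_force: [0.2, 0.3, -0.1]
finger_gap: -0.0001
```

Request:
carry_out(
  moves=[-1, 0, 0, 0.0015, 0, 0, 0, -1, 0, 0, 0.0015, 0, 0, 0, -1, 0, 0, 0.0015, 0, 0, 0, -1, 0, 0, 0.0015, 0, 0, 0, -1, 0, 0, 0.0015, 0, 0, 0],
)

```text
clock: 11.45
tcp_pos: [0.6789, -0.0267, 0.0774]
orientation: [-0.003, 0.698, 0.716, -0.001]
wrist_force: [-2.0, 1.3, 4.2]
finger_gap: -0.0
```

Request:
carry_out(
  moves=[-1, 0, 0, 0.0015, 0, 0, 0, -1, 0, 0, 0.0015, 0, 0, 0, -1, 0, 0, 0.0015, 0, 0, 0, -1, 0, 0, 0.0015, 0, 0, 0, -1, 0, 0, 0.0015, 0, 0, 0],
)

```text
clock: 12.08
tcp_pos: [0.6789, -0.0267, 0.0725]
orientation: [-0.002, 0.698, 0.716, -0.0]
wrist_force: [-3.7, 0.1, 7.3]
finger_gap: -0.0003
```

Request:
carry_out(
  moves=[-1, 0, 0, 0.0015, 0, 0, 0, -1, 0, 0, 0.0015, 0, 0, 0, -1, 0, 0, 0.0015, 0, 0, 0, -1, 0, 0, 0.0, 0, 0, 0, -1, 0, 0, 0, 0, 0, 0],
)

```text
clock: 12.7
tcp_pos: [0.6792, -0.0269, 0.0674]
orientation: [-0.002, 0.698, 0.716, -0.0]
wrist_force: [0.1, -0.2, -0.5]
finger_gap: -0.0002
```

Request:
carry_out(
  moves=[-1, 0, 0, -0.03, 0, 0, 0, -1, 0, 0, -0.03, 0, 0, 0, 1, 0, 0, -0.01, 0, 0, 0, 1, 0, 0, 0, 0, 0, 0, 1, 0, 0, 0, 0, 0, 0],
)

```text
clock: 13.32
tcp_pos: [0.6784, -0.027, 0.1354]
orientation: [-0.003, 0.698, 0.716, -0.002]
wrist_force: [0.0, 0.1, -0.4]
finger_gap: 0.0545
```

```bash
python3 - <<'E'
from h import *
im,T=snap("wrist","w3.png")
T=pose();print(T.round(4))
p=proj("wrist",[.615,-.092,.052],T);print(p)
for lo in(110,130,150):
  x,y,a=blob(im,*p,52,lo);print(x,y,a,ray("wrist",x,y,.052,T))
E
```

```text
[[-0.0249  0.9997 -0.0076  0.6783]
 [ 0.9997  0.025   0.0026 -0.0269]
 [ 0.0028 -0.0075 -1.      0.1352]
 [ 0.      0.      0.      1.    ]]
[225.45654044 116.05629109]
226.4141845703125 115.95928955078125 (73.47454833984375, 79.82315826416016) [ 0.61492289 -0.09136802  0.052     ]
225.90298461914062 116.08326721191406 (72.45881652832031, 79.45642852783203) [ 0.61501004 -0.09170812  0.052     ]
225.61459350585938 116.07199096679688 (71.97045135498047, 79.19235229492188) [ 0.61500747 -0.0918969   0.052     ]
```

View pics/w3.png

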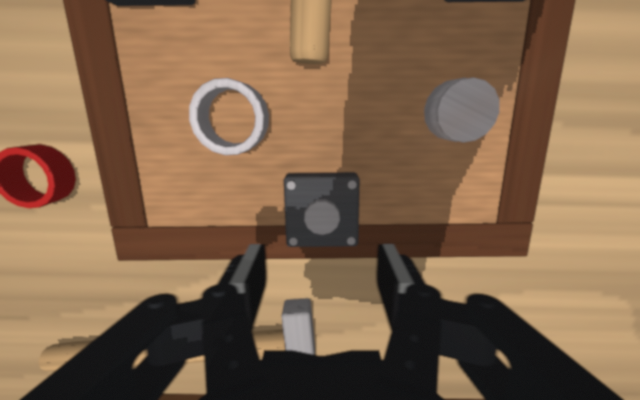

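The wrist view at rest shows the collar at (226,116), which gives (0.615,-0.092). The far stud is down at (322,217) and the gripper is opening.

Request:
carry_out(
  moves=[1, -0.031, -0.032, 0, 0, 0, 0, 1, -0.031, -0.032, 0, 0, 0, 0, 1, 0, 0, 0, 0, 0, 0, 1, 0, 0, 0, 0, 0, 0, 1, 0, 0, 0.03, 0, 0, 0],
)

```text
clock: 14.0
tcp_pos: [0.6152, -0.0908, 0.1026]
orientation: [-0.004, 0.698, 0.717, -0.002]
wrist_force: [0.7, 0.3, 0.3]
finger_gap: 0.0855
```

```bash
python3 - <<'E'
from h import *
T=pose();print(T.round(4),env.get_state()["finger_gap"]);print((np.linalg.inv(T)@[.615,-.0917,.042,1]).round(4))
E
```

```text
[[-0.0268  0.9996 -0.0076  0.6152]
 [ 0.9996  0.0268  0.003  -0.0908]
 [ 0.0032 -0.0075 -1.      0.1026]
 [ 0.      0.      0.      1.    ]] 0.08547906611400301
[-1.10e-03  2.00e-04  6.06e-02  1.00e+00]
```

Request:
carry_out(
  moves=[1, -0.001, 0, 0.02, 0, 0, 0, 1, 0, 0, 0.02, 0, 0, 0, 1, 0, 0, 0.014, 0, 0, 0, 1, 0, 0, 0.003, 0, 0, 0, 1, 0, 0, 0, 0, 0, 0],
)

```text
clock: 14.62
tcp_pos: [0.6162, -0.0878, 0.0404]
orientation: [-0.005, 0.696, 0.718, -0.002]
wrist_force: [-0.1, -0.4, 1.0]
finger_gap: 0.0855
```

```bash
python3 - <<'E'
from h import *
T=pose();print(T.round(4),env.get_state()["finger_gap"]);print((np.linalg.inv(T)@[.615,-.0917,.042,1]).round(4))
E
```

```text
[[-0.0318  0.9994 -0.0107  0.6162]
 [ 0.9995  0.0318  0.0046 -0.0878]
 [ 0.0049 -0.0106 -0.9999  0.0404]
 [ 0.      0.      0.      1.    ]] 0.08549960208538215
[-0.0039 -0.0013 -0.0016  1.    ]
```

Request:
carry_out(
  moves=[1, -0.0035, -0.001, -0.0015, -0.6, -0.3, 0, 1, 0, 0, 0, 0, 0, 0, -1, 0, 0, 0, 0, 0, 0, -1, 0, 0, 0, 0, 0, 0, -1, 0, 0, 0, 0, 0, 0],
  squeeze=30,
)

```text
clock: 15.25
tcp_pos: [0.617, -0.0921, 0.0449]
orientation: [0.003, 0.696, 0.718, 0.001]
wrist_force: [-0.3, -0.1, 1.6]
finger_gap: 0.049
```

```bash
python3 - <<'E'
from h import *
T=pose();print(T.round(4),env.get_state()["finger_gap"]);print((np.linalg.inv(T)@[.615,-.0917,.042,1]).round(4))
E
```

```text
[[-0.0316  0.9995  0.0054  0.617 ]
 [ 0.9995  0.0316 -0.0018 -0.0921]
 [-0.002   0.0053 -1.      0.0449]
 [ 0.      0.      0.      1.    ]] 0.04902050825429279
[ 5.0e-04 -2.0e-03  2.9e-03  1.0e+00]
```

Request:
carry_out(
  moves=[-1, 0, 0, -0.01, 0, 0, 0, -1, 0, 0, -0.035, 0, 0, 0, -1, 0, 0, -0.035, 0, 0, 0, -1, 0.03, -0.018, 0, 0, 0, 0, -1, 0.035, -0.02, 0, 0, 0, 0],
)

```text
clock: 15.88
tcp_pos: [0.5773, -0.0291, 0.1284]
orientation: [0.003, 0.697, 0.717, 0.002]
wrist_force: [0.9, 0.6, -0.6]
finger_gap: 0.0491
```

Request:
carry_out(
  moves=[-1, 0.035, -0.02, 0, 0, 0, 0, -1, 0.035, -0.02, 0, 0, 0, 0, -1, 0.03, -0.018, 0, 0, 0, 0, -1, 0, 0, 0, 0, 0, 0, -1, 0, 0, 0, 0, 0, 0],
)

```text
clock: 16.5
tcp_pos: [0.514, 0.0737, 0.1308]
orientation: [0.004, 0.696, 0.718, 0.003]
wrist_force: [0.4, -0.1, 0.4]
finger_gap: 0.049
```

```bash
python3 - <<'E'
from h import *
im,_=snap("wrist","w4.png")
T=pose();print(T.round(4),env.get_state()["finger_gap"]);print((np.linalg.inv(T)@[.5095,.0768,.072,1]).round(4))
print(proj("wrist",[.5095,.0768,.072],T))
E
```

```text
[[-0.0297  0.9995  0.009   0.514 ]
 [ 0.9996  0.0298 -0.0015  0.0736]
 [-0.0017  0.0089 -1.      0.1307]
 [ 0.      0.      0.      1.    ]] 0.04895664374202736
[ 0.0035 -0.0049  0.0587  1.    ]
[327.98345807 213.95223838]
```

View pics/w4.png

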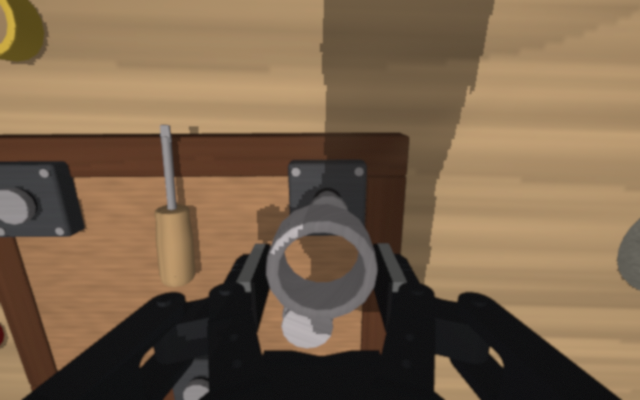

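The collar is held level, with its top rim at about (267–377, 205–318). The stud is partly visible behind it near (328,200).

```bash
python3 - <<'E'
from h import *
im=cv2.imread("pics/w4.png");T=np.load("pics/w4.png.npy");K,M=cam("wrist",T)
for c in([0,-.002],[0,0],[0,.002]):
  for z in(-.007,.017):
    C=np.array([[c[0]+.025*np.cos(t),c[1]+.025*np.sin(t),z,1] for t in(0,np.pi/2,np.pi,-np.pi/2)])
    print(c,z,[proj("wrist",(T@p)[:3],T).round(0).tolist() for p in C])
cv2.imwrite("pics/w4c.png",cv2.resize(im[150:350,230:420],None,fx=3,fy=3,interpolation=cv2.INTER_CUBIC))
E
```

```text
[0, -0.002] -0.007 [[380.0, 270.0], [323.0, 318.0], [266.0, 270.0], [323.0, 217.0]]
[0, -0.002] 0.017 [[372.0, 246.0], [323.0, 289.0], [274.0, 247.0], [323.0, 200.0]]
[0, 0] -0.007 [[380.0, 274.0], [323.0, 322.0], [267.0, 274.0], [323.0, 221.0]]
[0, 0] 0.017 [[371.0, 250.0], [323.0, 292.0], [274.0, 250.0], [323.0, 204.0]]
[0, 0.002] -0.007 [[379.0, 278.0], [323.0, 326.0], [267.0, 278.0], [323.0, 226.0]]
[0, 0.002] 0.017 [[371.0, 254.0], [323.0, 296.0], [274.0, 254.0], [323.0, 208.0]]
```

View pics/w4c.png

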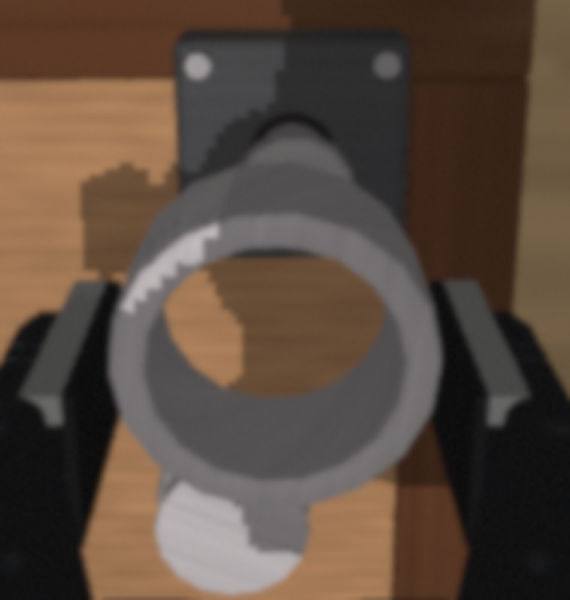

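Request:
carry_out(
  moves=[-1, 0.004, -0.0045, 0, 0.3, 0, 0, -1, 0, 0, 0, 0, 0, 0, -1, 0, 0, 0.015, 0, 0, 0, -1, 0, 0, 0.005, 0, 0, 0, -1, 0, 0, 0, 0, 0, 0],
)

```text
clock: 17.18
tcp_pos: [0.5102, 0.0755, 0.1084]
orientation: [0.002, 0.698, 0.716, 0.0]
wrist_force: [-0.1, -1.2, -0.9]
finger_gap: 0.0491
```

```bash
python3 - <<'E'
from h import *
T=pose();print(T.round(4),env.get_state()["finger_gap"]);print((np.linalg.inv(T)@[.5095,.0768,.072,1]).round(4))
E
```

```text
[[-0.0261  0.9997  0.0026  0.5102]
 [ 0.9997  0.0261 -0.0019  0.0755]
 [-0.002   0.0025 -1.      0.1084]
 [ 0.      0.      0.      1.    ]] 0.049132861498483636
[ 1.40e-03 -7.00e-04  3.64e-02  1.00e+00]
```

Request:
carry_out(
  moves=[-1, 0.002, 0, 0.012, 0, 0, 0, -1, 0, 0, 0.012, 0, 0, 0, -1, 0, 0, 0.01, 0, 0, 0, -1, 0, 0, 0.003, 0, 0, 0, -1, 0, 0, 0, 0, 0, 0],
)

```text
clock: 17.8
tcp_pos: [0.5098, 0.0776, 0.0682]
orientation: [0.001, 0.698, 0.716, -0.0]
wrist_force: [0.4, 0.4, -0.7]
finger_gap: 0.0491
```

```bash
python3 - <<'E'
from h import *
s=env.get_state();T=pose(s);print(T.round(4),s["finger_gap"],s["wrist_force"]);print((np.linalg.inv(T)@[.5095,.0768,.072,1]).round(4))
E
```

```text
[[-0.0262  0.9997  0.0013  0.5098]
 [ 0.9997  0.0262 -0.0019  0.0776]
 [-0.002   0.0013 -1.      0.0682]
 [ 0.      0.      0.      1.    ]] 0.04905002488060225 [ 0.35509368  0.40065025 -0.66942504]
[-8.0e-04 -3.0e-04 -3.8e-03  1.0e+00]
```

Well centred. Now lower the last few mm until contact.

Request:
carry_out(
  moves=[-1, 0, 0, 0.002, 0, 0, 0, -1, 0, 0, 0.002, 0, 0, 0, -1, 0, 0, 0.001, 0, 0, 0, -1, 0, 0, 0.001, 0, 0, 0, -1, 0, 0, 0.0, 0, 0, 0],
)

```text
clock: 18.42
tcp_pos: [0.5107, 0.0776, 0.0628]
orientation: [0.002, 0.698, 0.716, 0.0]
wrist_force: [-0.8, -0.3, -0.3]
finger_gap: 0.0488
```

Request:
carry_out(
  moves=[-1, 0, 0, 0.001, 0, 0, 0, -1, 0, 0, 0.001, 0, 0, 0, -1, 0, 0, 0.001, 0, 0, 0, -1, 0, 0, 0.0005, 0, 0, 0, -1, 0, 0, 0, 0, 0, 0],
)

```text
clock: 19.05
tcp_pos: [0.5109, 0.0775, 0.061]
orientation: [0.002, 0.698, 0.716, 0.001]
wrist_force: [1.0, 0.6, -0.7]
finger_gap: 0.0492
```

Request:
carry_out(
  moves=[-1, 0, 0, 0.001, 0, 0, 0, -1, 0, 0, 0.001, 0, 0, 0, -1, 0, 0, 0.001, 0, 0, 0, -1, 0, 0, 0.001, 0, 0, 0, -1, 0, 0, 0.001, 0, 0, 0],
)

```text
clock: 19.68
tcp_pos: [0.511, 0.0776, 0.0608]
orientation: [0.003, 0.698, 0.716, 0.002]
wrist_force: [-3.8, 0.0, 10.3]
finger_gap: 0.0488
```

Contact: the collar is resting on the block at TCP z of about 0.061. Release gently and rise.

Request:
carry_out(
  moves=[-1, 0, 0, -0.0005, 0, 0, 0, 1, 0, 0, 0, 0, 0, 0, 1, 0, 0, 0, 0, 0, 0, 1, 0, 0, 0, 0, 0, 0, 1, 0, 0, 0, 0, 0, 0],
)

```text
clock: 20.3
tcp_pos: [0.5113, 0.0776, 0.0608]
orientation: [0.003, 0.698, 0.716, 0.002]
wrist_force: [0.9, 0.8, 1.1]
finger_gap: 0.0854
```

Request:
carry_out(
  moves=[1, 0, 0, -0.03, 0, 0, 0, 1, 0, 0, -0.05, 0, 0, 0, 1, 0, 0, -0.05, 0, 0, 0, 1, 0, 0.04, -0.03, 0, 0, 0, 1, 0, 0, 0, 0, 0, 0],
)

```text
clock: 20.92
tcp_pos: [0.55, 0.079, 0.2248]
orientation: [0.003, 0.698, 0.716, 0.001]
wrist_force: [-1.2, -0.4, -0.9]
finger_gap: 0.0854
```

```bash
python3 - <<'E'
from h import *
im,_=snap("wrist","w5.png");s,_=snap("scene","s5.png");d,_=snap("side","d5.png")
T=pose();print(T[:3,3],env.get_state()["wrist_force"])
p=proj("wrist",[.5095,.0768,.068],T);print(p)
w=cv2.resize(im[100:300,200:440],None,fx=2,fy=2);a=cv2.resize(s[160:260,225:385],None,fx=3,fy=3);b=cv2.resize(d[150:280,270:420],None,fx=3,fy=3)
c=np.zeros((790,960,3),np.uint8);c[:400,:480]=w;c[:300,480:960]=a;c[400:790,:450]=b
cv2.imwrite("pics/f.png",cv2.resize(c,(720,592)))
E
```

```text
[0.54504103 0.0791699  0.22104684] [-0.06307171  1.01491728  0.06801937]
[320.90101762 146.82042093]
```

View pics/f.png

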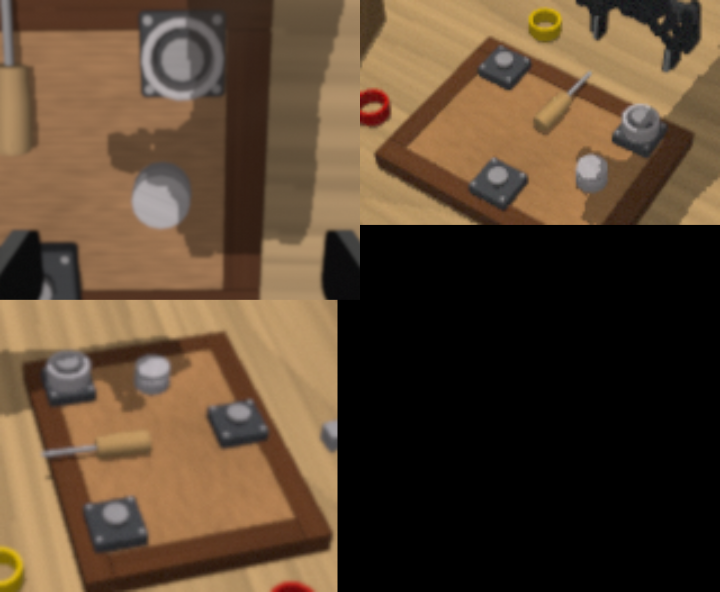

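The collar sits flat and centred round the raised near-left stud, and the other two studs are down close to their blocks. The bystanders in view haven't moved and the gripper is clear.

```bash
python3 -c "
from h import *
print(env.get_state()['clock'],env.hand_in())"
```

```text
the job is handed in; nothing more can be done
21.075 None
```

The job is handed in at 21 s of robot time. The near-right and far-middle catches are clicked down, and the collar is set flat over the near-left stud, which is the stiff one.

- **Sound catches:** near-right last read about 6 N and far-middle about 7 N before they clicked. In both cases the force then dropped to zero, and the last pictures show both studs down.
- **Stiff catch:** near-left rose by about 3.3 N per mm without clicking, so I let it come back up.
- **Force overshoot:** while testing near-left, one set of five 2 mm rows took the wrist force to 18 N vertical, about 19.5 N in total. That is well over the 12 N guide and close to the 20 N limit. The force was only read at the end of each set, so I can't rule out a slightly higher peak.
- **Last checks:** the collar touched down at about 10 N of downward force, and its tool position matched it sitting flat on the block. The last pictures show it flat and centred round the raised stud. The gripper was clear and the bystanders in view had not moved. The spray bottle, mug, tissue box and tape roll were not in those last crops.

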